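Clip the loop tools into the studio tool rack

TASK

Put the two loop tools with blue and yellow collars away in the tool rack: lay each one lengthwise over the empty pair of spring clips of its own colour, about centred, and press it down until it snaps fully home in both clips, then let go. Either tool may go first, and the wire loop may point either way.

Things in the scene. Friction and masses are not known exactly. Their poses are not given: they have to be found in the camera images.
- blue_tool_mid (a point): Loose loop tool with blue collars, 45 g, lying level on the bench. Point: middle of its round wooden handle, on the axis, 10 mm up at the start. x: along the handle to the wire loop; z up. Handle 20 mm thick, 75 mm either side of the point, then at each end a square blue collar 20 x 20 x 12 mm (it cannot roll); ferrule and loop reach to +137 mm. Balances near the middle.
- yellow_tool_mid (a point): Loose loop tool with yellow collars, 45 g, lying level on the bench. Point: middle of its round wooden handle, on the axis, 10 mm up at the start. x: along the handle to the wire loop; z up. Handle 20 mm thick, 75 mm either side of the point, then at each end a square yellow collar 20 x 20 x 12 mm (it cannot roll); ferrule and loop reach to +137 mm. Balances near the middle.
- blue_clips_seat (a point): Empty pair of blue spring clips on the rack. Point: where the middle of the tool's handle lies when home, 50 mm above the bench. x: along the clipped handle; y: along the rack's rails; z up. Two clips 14 mm wide open upwards, 50 mm either side of the point along x; between them 86 mm is free for fingers, to 26 mm below the point. Jaws flare to a 28 mm mouth 22 mm above the point.
- yellow_clips_seat (a point): Empty pair of yellow spring clips, the same as the blue, 100 or 200 mm from it on the same fixed rack (a white pair there holds a tool). A handle laid in either pair rests about 16 mm high; pushed straight down with about 10 to 20 N it spreads the jaws, snaps past the lips and sits on a rigid saddle. The red-collared tool, jar, cup and flat rib are not part of the job.

How it is judged:
At the end, for the whole second after the job is handed in: Each of the blue and yellow tools lies home in the clips of its colour, at rest and released: middle of the handle within 5 mm in height, 6 mm across and 18 mm along of the seat point, handle in line with the clips within 10 degrees (loop either way) (x of blue_tool_mid in the frame of blue_clips_seat between -0.018 and 0.018 m and y of blue_tool_mid in the frame of blue_clips_seat between -0.006 and 0.006 m and z of blue_tool_mid in the frame of blue_clips_seat between -0.005 and 0.005 m and angle between the x axis of blue_tool_mid and the x axis of blue_clips_seat, either way round below 0.18 rad and linear speed of each of blue_tool, yellow_tool below 0.02 m/s and x of yellow_tool_mid in the frame of yellow_clips_seat between -0.018 and 0.018 m and y of yellow_tool_mid in the frame of yellow_clips_seat between -0.006 and 0.006 m and z of yellow_tool_mid in the frame of yellow_clips_seat between -0.005 and 0.005 m and angle between the x axis of yellow_tool_mid and the x axis of yellow_clips_seat, either way round below 0.18 rad); the robot touches nothing.
It also fails if it takes over 61 s, if anything falls off the work surface, if the arm or the gripper's body presses on something with over 40 N, if the wrist force passes 120 N, or if a joint passes its speed limit or range.

ROBOT

A 6-joint arm with a two-finger parallel gripper is mounted at the origin on the work surface. World frame = base frame: x ahead of the robot, y to its left, z up, the work surface at z = 0. Lengths are in m, angles in rad, forces in N, time in s.
With the tool pointing down it reaches from about 0.275 to 0.725 m from the base axis. Payload 5.6 kg.
Tool frame: the origin (TCP) lies at the very end of the fingers, on their centre line; the grasp point (between the pads) lies 19 mm behind it; z points along the fingers, y is the line along which they close (so a half turn about z gives the same grasp; the last joint's range is limited). The gripper opens to 85 mm and grips with 20 to 120 N. Pads are 22 mm wide; open, the fingers measure 114 mm over their backs; the gripper's body (76 mm by 85 mm) begins 54 mm behind the grasp point. The pads swing forward as they close: fully open they stand 13 mm farther back than shut.
Start: joints at [-0.887, 0.255, 0.108, 0, -1.424, -0.285], TCP at [0.214, -0.507, 0.231] pointing down, gripper open.
Joint ranges: [-2.95, 2.95], [-1.21, 1.97], [-1.09, 1.5], [-2.87, 1.71], [-2.94, -0.07], [-3.05, 3.05]. Speed limits (rad/s): [2.57, 2.57, 3.14, 3.14, 3.14, 3.14].

INTERFACE

Orientations are given as a unit quaternion [x, y, z, w].
In Python, from bench import r gives the robot as it stands. The module is installed in compiled form; this text tells all that it offers.
- The arm moves only by the tool jog_arm, never from a script. Its arguments are lists of equal length, an entry for each row: "offset": the shift along the tool's x, y, z in units of 1 m (1.0 is 1 m), a list of three; "yaw": the turn about the tool's z in units of pi rad (1.0 is pi rad). In form: {"offset": [[dx, dy, dz], ...], "yaw": [yaw, ...]}. A call has exactly 10 rows; each row is the pose to reach, as a shift and turn from the pose commanded when the call began, along the tool's axes at that moment, turning the shorter way round; what a row does not reach only later rows make up. A row lasts 1/12 s, in which the tool goes at most 41.7 mm and 7.16 degrees, less where a joint would pass 70% of its speed; a pose out of reach is approached as far as the arm can. A call with a number of a shift or a turn outside -1 to 1 is refused whole. A call with a gripper value outside its range is refused whole. "jaw" is the opening in per cent of the stroke, from 0 (shut) to 100 (fully open), set as the call begins (left out, the last holds). The fingers move at their own pace and stop on an object; "force" is the grip in N (left out, the last holds). Time passes only in rows, so rows that repeat a pose let the fingers close, or fill a call up. It gives the time, the measured TCP pose, the force, the opening and the grip force at its end, in the units of the state.
- r.observe(): the state, without advancing time (a new reading comes with each control period).
- r.camera(name): name is "scene" or "top" or "wrist"; returns a dict with "pixels" (400x640x3 uint8, red, green, blue), "camera_matrix" (3x3 intrinsics, pixels), "T" (4x4, takes a point from camera to world coordinates). Camera axes: x right, y down, z forward; pixel columns grow to the right and rows downward; lengths in m; the calibration is good to about 2 mm. A picture is of the moment at which its call begins. There is no depth.
- r.hand_in(): hands the job in; it is judged then, once.
The state is a dict: "time_s": time; "q": joint angles; "dq": joint speeds; "joint_torque": joint torques, N m; "position": TCP position; "tool_rot": TCP orientation; "force": force on the tool from outside, world axes, zero at the start; "ft_torque": the same for the moment, N m; "width": finger opening in m; "finger_force": force on a finger pad.
Only numpy, scipy, OpenCV 4.12 (cv2) and the standard library are available. Lean on these libraries where they do the work, as an engineer would, in place of code of your own. Each camera call takes 0.05 s, during which the arm holds its last target. There are 200 camera calls.

## Working session

There is one attempt and no reset: what is moved stays moved. The work goes in short steps, Python scripts to look and compute and a tool call to move; the robot and the scene stay as the last step left them, time stands still between calls to the robot, and variables do not carry over. Pictures are saved under pics/ and viewed, at most 10 in all, crops included, and the job is handed in when it is done.

Besides the shell and the picture viewer there is one more tool, called after ">>>" as name([rows], argument=value, ...), one row to a line, values as JSON. jog_arm: Moves the arm, as the interface text tells. Its arguments: {"type":"object","properties":{"offset":{"type":"array","items":{"type":"array","items":{"type":"number","minimum":-1,"maximum":1}}},"yaw":{"type":"array","items":{"type":"number","minimum":-1,"maximum":1}},"jaw":{"type":"number"},"force":{"type":"number"}},"required":["offset","yaw"]}

```bash
mkdir -p pics; python3 - <<'E'
from bench import r
import cv2,numpy as np
for n in ["top","scene"]:
    c=r.camera(n); cv2.imwrite(f"pics/{n}0.png",c["pixels"][:,:,::-1]); np.savez(f"{n}0.npz",**c); print(n,np.round(c["camera_matrix"],1).tolist(),np.round(c["T"],3).tolist())
o=r.observe(); print(o["time_s"],o["position"],o["tool_rot"],o["force"],o["width"])
E
```

```text
top [[365.3, 0.0, 316.7], [0.0, 365.3, 193.9], [0.0, 0.0, 1.0]] [[-0.009, -0.995, 0.102, 0.438], [-1.0, 0.007, -0.018, -0.01], [0.017, -0.103, -0.995, 0.948], [0.0, 0.0, 0.0, 1.0]]
scene [[501.8, 0.0, 331.4], [0.0, 501.8, 199.6], [0.0, 0.0, 1.0]] [[0.803, 0.38, -0.459, 1.08], [0.595, -0.494, 0.634, -0.779], [0.014, -0.782, -0.623, 0.836], [0.0, 0.0, 0.0, 1.0]]
0.1 [ 0.21342641 -0.50641602  0.2304716 ] [-1.98043785e-01  9.80192791e-01  8.37632502e-04 -2.25799495e-04] [-0.73621122 -0.20317505 -0.50997385] 0.08531296732605824
```

View pics/top0.png

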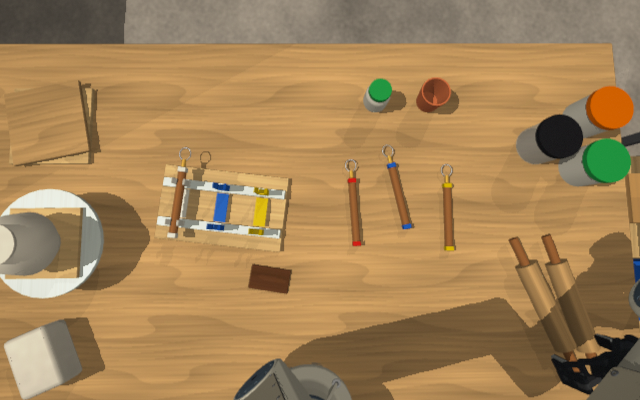

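View pics/scene0.png

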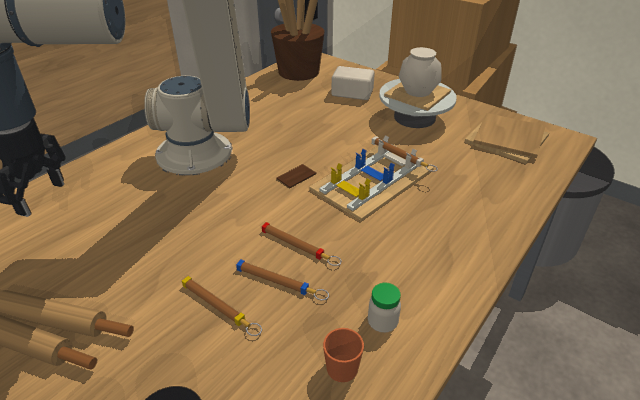

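The top view shows the tools: red at (355,210), blue with collars (392,165)/(407,226), yellow with collars (448,185)/(450,248). The rack is at left, with blue clips around (220,207) and yellow around (258,211). The scene view agrees.

```bash
cat >h.py <<'E'
import cv2,numpy as np
from scipy.spatial.transform import Rotation as R
def blobs(c,col,amin=12):
    h=cv2.cvtColor(c["pixels"],cv2.COLOR_RGB2HSV)
    lo,hi=dict(blue=((105,130,50),(125,255,255)),yellow=((24,190,90),(32,255,255)))[col]
    m=cv2.inRange(h,lo,hi); m=cv2.morphologyEx(m,cv2.MORPH_CLOSE,np.ones((3,3)))
    n,l,s,ce=cv2.connectedComponentsWithStats(m)
    return [(ce[i],s[i].tolist()) for i in range(1,n) if s[i,4]>=amin]
def cast(c,uv,z):
    d=c["T"][:3,:3]@np.linalg.solve(c["camera_matrix"],[uv[0],uv[1],1]); o=c["T"][:3,3]
    return (o+d*(z-o[2])/d[2])
def proj(c,p):
    q=c["T"][:3,:3].T@(np.asarray(p)-c["T"][:3,3]); q=c["camera_matrix"]@q; return q[:2]/q[2]
def rel(o,p):  # world offset -> tool axes
    return R.from_quat(o["tool_rot"]).inv().apply(np.asarray(p)-o["position"])
def yawto(o,ang): # turn (pi units) so tool y is normal to handle heading ang (world), i.e. tool x along handle
    x=R.from_quat(o["tool_rot"]).apply([1,0,0]); a=np.arctan2(x[1],x[0])
    d=(ang-a+np.pi/2)%np.pi-np.pi/2
    return -d/np.pi
E
python3 - <<'E'
from h import *
for n in ["top","scene"]:
    c=np.load(n+"0.npz")
    for col in ["blue","yellow"]:
        for ce,s in blobs(c,col): print(n,col,ce.round(1),s,"z15",cast(c,ce,.015).round(3),"z50",cast(c,ce,.05).round(3))
from bench import r
print(R.from_quat(r.observe()["tool_rot"]).as_matrix().round(3))
E
```

```text
top blue [391.3 165. ] [387, 163, 9, 5, 31] z15 [ 0.609 -0.222  0.015] z50 [ 0.602 -0.214  0.05 ]
top blue [221.  186.6] [213, 183, 17, 8, 84] z15 [0.555 0.218 0.015] z50 [0.551 0.21  0.05 ]
top blue [220.8 207.2] [214, 194, 15, 28, 311] z15 [0.502 0.218 0.015] z50 [0.5   0.209 0.05 ]
top blue [215.1 226.8] [207, 224, 17, 6, 77] z15 [0.453 0.231 0.015] z50 [0.452 0.222 0.05 ]
top blue [406.5 226.1] [403, 224, 8, 5, 33] z15 [ 0.45  -0.256  0.015] z50 [ 0.45  -0.247  0.05 ]
top blue [636.7 268.7] [634, 259, 6, 23, 117] z15 [ 0.337 -0.843  0.015] z50 [ 0.341 -0.811  0.05 ]
top yellow [447.1 184.6] [443, 183, 9, 4, 33] z15 [ 0.556 -0.365  0.015] z50 [ 0.552 -0.352  0.05 ]
top yellow [261.3 191.3] [254, 188, 15, 7, 67] z15 [0.542 0.115 0.015] z50 [0.538 0.11  0.05 ]
top yellow [260.1 211.6] [253, 198, 15, 28, 321] z15 [0.49  0.118 0.015] z50 [0.488 0.113 0.05 ]
top yellow [255.7 231.4] [249, 229, 14, 6, 64] z15 [0.44  0.128 0.015] z50 [0.44  0.123 0.05 ]
top yellow [449.  247.9] [445, 246, 9, 4, 29] z15 [ 0.394 -0.363  0.015] z50 [ 0.396 -0.35   0.05 ]
scene blue [373.5 168.9] [355, 150, 39, 34, 438] z15 [0.487 0.243 0.015] z50 [0.512 0.2   0.05 ]
scene blue [239.3 265. ] [237, 260, 7, 12, 46] z15 [ 0.452 -0.259  0.015] z50 [ 0.478 -0.281  0.05 ]
scene blue [303.7 288.2] [301, 283, 7, 12, 59] z15 [ 0.61  -0.225  0.015] z50 [ 0.63  -0.248  0.05 ]
scene yellow [349.2 184.2] [331, 164, 40, 36, 490] z15 [0.474 0.141 0.015] z50 [0.5   0.102 0.05 ]
scene yellow [185.2 280.6] [182, 276, 9, 12, 41] z15 [ 0.392 -0.364  0.015] z50 [ 0.421 -0.381  0.05 ]
scene yellow [238.5 318.6] [235, 313, 9, 13, 71] z15 [ 0.556 -0.367  0.015] z50 [ 0.579 -0.385  0.05 ]
[[-0.922 -0.388 -0.001]
 [-0.388  0.922  0.002]
 [ 0.     0.002 -1.   ]]
```

```bash
python3 - <<'E'
from h import *
from bench import r
o=r.observe()
print(rel(o,[.475,-.364,.12]).round(4),yawto(o,-.012))
E
```

```text
[-0.2964  0.0295  0.1105] 0.13073744355479866
```

>>> jog_arm([
  [-0.04,0.004,0.01],
  [-0.08,0.008,0.02],
  [-0.12,0.012,0.04],
  [-0.16,0.016,0.06],
  [-0.2,0.02,0.08],
  [-0.24,0.024,0.095],
  [-0.27,0.027,0.105],
  [-0.29,0.0295,0.11],
  [-0.2965,0.0295,0.11],
  [-0.2965,0.0295,0.11],
], yaw=[0.03,0.06,0.09,0.12,0.13,0.13,0.13,0.13,0.13,0.13], jaw=100, force=80)

```text
time_s: 0.93
position: [0.4763, -0.3634, 0.1202]
tool_rot: [0.004, 1.0, 0.0, -0.001]
force: [-0.2, -1.0, 0.5]
width: 0.0854
finger_force: 0.0
```

```bash
python3 - <<'E'
from h import *
from bench import r
c=r.camera("wrist");cv2.imwrite("pics/w1.png",c["pixels"][:,:,::-1])
o=r.observe();print(o["time_s"],o["position"])
for ce,s in blobs(c,"yellow",60): print(ce.round(1),s,cast(c,ce,.016).round(4))
print(rel(o,[.475,-.364,.003]).round(4),yawto(o,-.012), proj(c,[.475,-.364,.01]))
E
```

```text
0.9833 [ 0.47544762 -0.36429595  0.12098501]
[314.9  90.3] [302, 82, 27, 17, 432] [ 0.3939 -0.3638  0.016 ]
[313.7 289.4] [303, 283, 23, 13, 231] [ 0.5568 -0.3662  0.016 ]
[0.0003 0.0003 0.118 ] 0.001126577672502568 [315.56072507 196.84286928]
```

View pics/w1.png

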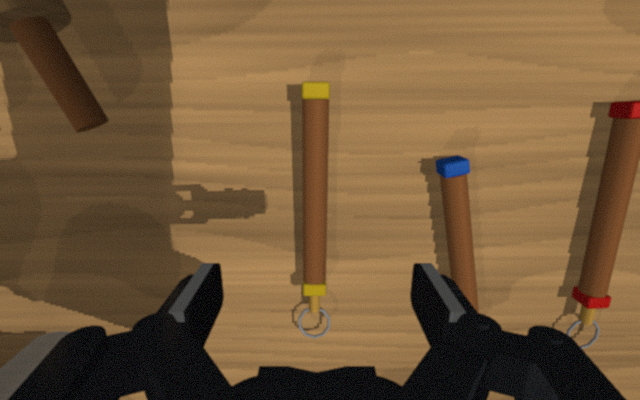

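The wrist view shows the yellow collars at (315,90) and (314,289), with the handle centred between the open fingers. Next I descend and grip.

>>> jog_arm([
  [0,0,0.03],
  [0,0.0005,0.06],
  [0,0.001,0.085],
  [0,0.001,0.1],
  [0,0.001,0.11],
  [0,0.001,0.115],
  [0,0.001,0.117],
  [0,0.001,0.117],
  [0,0.001,0.117],
  [0,0.001,0.117],
], yaw=[0,0,0,0,0,0,0,0,0,0])

```text
time_s: 1.82
position: [0.4761, -0.364, 0.0055]
tool_rot: [0.005, 1.0, -0.001, 0.001]
force: [-0.2, 0.1, 0.2]
width: 0.0854
finger_force: 0.0
```

>>> jog_arm([
  [0,0,0],
  [0,0,0],
  [0,0,0],
  [0,0,0],
  [0,0,0],
  [0,0,0],
  [0,0,0],
  [0,0,0],
  [0,0,0],
  [0,0,0],
], yaw=[0,0,0,0,0,0,0,0,0,0], jaw=0)

```text
time_s: 2.65
position: [0.4756, -0.3636, 0.0047]
tool_rot: [0.005, 1.0, -0.0, 0.0]
force: [-0.3, 1.3, 5.3]
width: 0.0168
finger_force: 78.7
```

```bash
python3 - <<'E'
from h import *
from bench import r
o=r.observe();print(o["time_s"],o["position"],o["width"],o["finger_force"])
print(rel(o,[.4885,.1155,.15]).round(4),yawto(o,-.125))
E
```

```text
2.65 [ 0.4755751  -0.36360226  0.00466675] 0.016786938166960887 78.65656614303589
[-0.0085  0.4792 -0.1455] 0.03678821051073359
```

>>> jog_arm([
  [0,0,-0.01],
  [0,0,-0.03],
  [0,0,-0.06],
  [0,0,-0.09],
  [0,0,-0.12],
  [0,0,-0.14],
  [0,0,-0.145],
  [0,0,-0.145],
  [0,0,-0.145],
  [0,0,-0.145],
], yaw=[0,0,0,0,0,0,0,0,0,0])

```text
time_s: 3.48
position: [0.4745, -0.3629, 0.1475]
tool_rot: [0.005, 1.0, 0.001, -0.001]
force: [0.2, 0.1, -1.4]
width: 0.0168
finger_force: 78.3
```

```bash
python3 - <<'E'
from h import *
from bench import r
c=r.camera("wrist");cv2.imwrite("pics/w2.png",c["pixels"][:,:,::-1])
o=r.observe();print(o["position"],o["width"],o["finger_force"],o["force"])
E
```

```text
[ 0.47450551 -0.36296512  0.14748629] 0.017031487366569568 78.34345579147339 [ 0.97022183  0.02971004 -0.52123321]
```

View pics/w2.png

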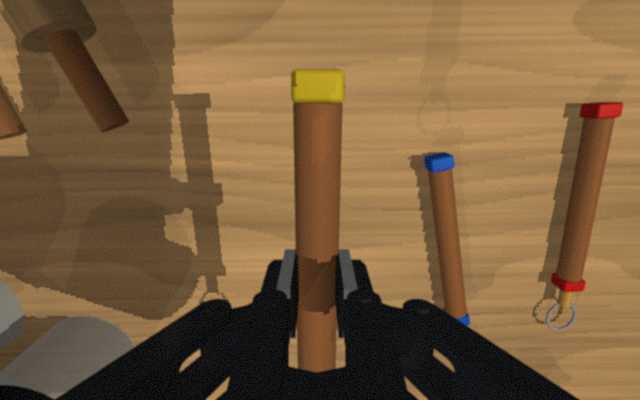

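The yellow tool is held level, with its rear collar at (318,86) and the pads closed around mid-handle. Now I travel towards the rack.

>>> jog_arm([
  [0,0.02,-0.005],
  [0,0.06,-0.01],
  [-0.002,0.1,-0.02],
  [-0.004,0.14,-0.03],
  [-0.006,0.18,-0.03],
  [-0.008,0.22,-0.03],
  [-0.01,0.26,-0.03],
  [-0.01,0.3,-0.03],
  [-0.01,0.33,-0.03],
  [-0.01,0.35,-0.03],
], yaw=[0,0.01,0.02,0.03,0.037,0.037,0.037,0.037,0.037,0.037])

```text
time_s: 4.37
position: [0.4879, -0.011, 0.1783]
tool_rot: [0.062, 0.998, -0.0, -0.001]
force: [0.4, -0.9, -0.1]
width: 0.0171
finger_force: 78.5
```

```bash
python3 - <<'E'
from h import *
from bench import r
c=r.camera("wrist");cv2.imwrite("pics/w3.png",c["pixels"][:,:,::-1]);np.savez("w3.npz",**c)
o=r.observe();print(o["position"],c["T"].round(3).tolist())
for col in ("blue","yellow"):
  for ce,s in blobs(c,col,40): print(col,ce.round(1),s,cast(c,ce,.02).round(4),cast(c,ce,.06).round(4))
print(rel(o,[.4885,.1155,.1]).round(4),yawto(o,-.125))
E
```

```text
[ 0.48822263 -0.00915297  0.17814592] [[0.123, 0.945, 0.303, 0.411], [0.992, -0.117, -0.04, -0.001], [-0.002, 0.306, -0.952, 0.32], [0.0, 0.0, 0.0, 1.0]]
blue [600.3 116.4] [559, 108, 81, 19, 1292] [0.4579 0.2467 0.02  ] [0.4516 0.2136 0.06  ]
blue [561.9 169. ] [540, 132, 47, 76, 2324] [0.5022 0.2179 0.02  ] [0.49   0.1887 0.06  ]
blue [ 63.1 174. ] [48, 166, 31, 18, 305] [ 0.4497 -0.2461  0.02  ] [ 0.4445 -0.2133  0.06  ]
blue [569.8 229.4] [536, 215, 73, 33, 1221] [0.5651 0.232  0.02  ] [0.5446 0.201  0.06  ]
blue [143.7 310.4] [132, 300, 23, 19, 186] [ 0.6055 -0.2136  0.02  ] [ 0.5795 -0.1852  0.06  ]
yellow [317.4  85.7] [292, 70, 52, 33, 1646] [0.4015 0.0006 0.02  ] [4.028e-01 4.000e-04 6.000e-02]
yellow [478.1 116.3] [448, 109, 61, 18, 859] [0.4445 0.1391 0.02  ] [0.4401 0.1204 0.06  ]
yellow [454.3 168.7] [436, 132, 39, 75, 2228] [0.4896 0.1184 0.02  ] [0.4791 0.1025 0.06  ]
yellow [458.6 228.4] [435, 216, 52, 32, 786] [0.5507 0.123  0.02  ] [0.532  0.1065 0.06  ]
[0.0149 0.1237 0.0783] 0.0006930572761021744
```

View pics/w3.png

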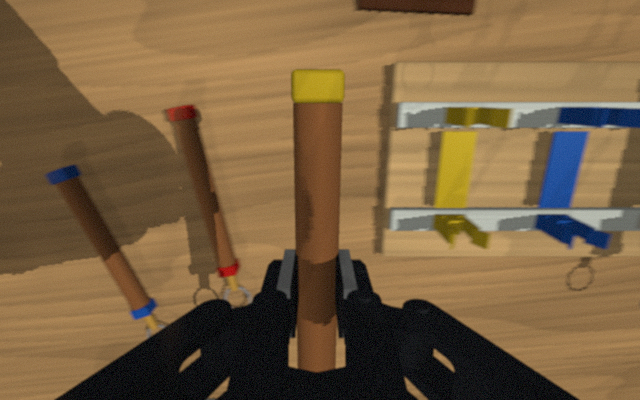

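The rack is visible at right: yellow clips at (478,116) and (459,228), with the strip at (454,169). I'll zoom in on the jaw tips for an exact centre.

```bash
python3 - <<'E'
from h import *
c=np.load("w3.npz")
cv2.imwrite("pics/w3c.png",cv2.resize(c["pixels"][95:255,425:625,::-1],None,fx=4,fy=3.75*1.0,interpolation=cv2.INTER_CUBIC))
print([proj(c,p).round(1) for p in ([.4895,.1165,.072],[.4895,.1165,.05])])
E
```

```text
[array([478.4, 182.7]), array([466.2, 176.2])]
```

View pics/w3c.png

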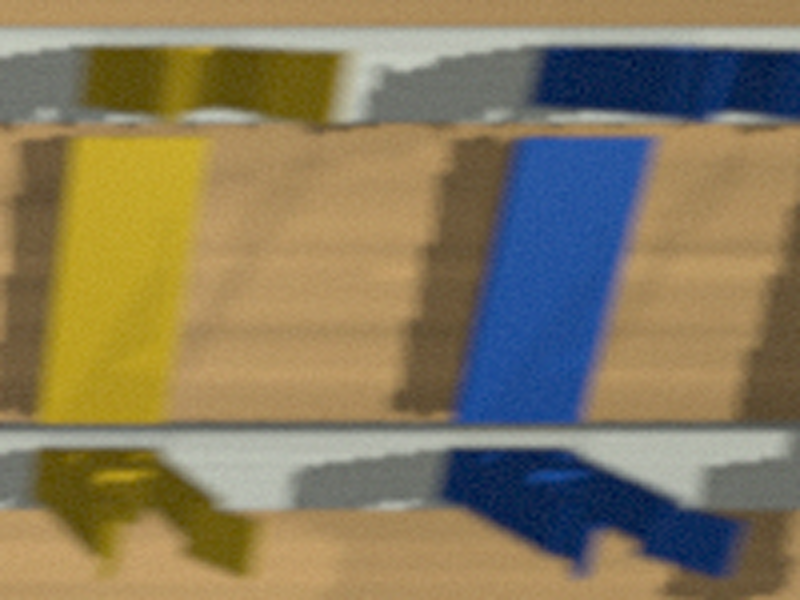

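The crop shows the bright saddles: yellow at crop (185,80) and (125,475), blue lower at (555,478). The yellow jaw tips are at (105,575) and (240,575).

```bash
python3 - <<'E'
from h import *
c=np.load("w3.npz")
f=lambda u,v,z:cast(c,(425+u/4,95+v/3.75),z).round(4)
print("sadY",f(185,80,.04),f(125,475,.04),"tipY",f(105,575,.072),f(240,575,.072),"sadB",f(705,80,.04),f(555,478,.04),"tipB",f(580,575,.072),f(730,575,.072))
print("strip ends Y",f(138,137,.02),f(105,424,.02),"B",f(583,137,.02),f(520,424,.02))
E
```

```text
sadY [0.4416 0.1242 0.04  ] [0.5343 0.1125 0.04  ] tipY [0.5438 0.0956 0.072 ] [0.5472 0.1235 0.072 ] sadB [0.4548 0.2309 0.04  ] [0.5472 0.2102 0.04  ] tipB [0.5558 0.1937 0.072 ] [0.5596 0.2247 0.072 ]
strip ends Y [0.4559 0.1229 0.02  ] [0.5283 0.1157 0.02  ] B [0.4681 0.2222 0.02  ] [0.5406 0.2153 0.02  ]
```

>>> jog_arm([
  [0.002,0.02,0],
  [0.005,0.05,0.01],
  [0.009,0.08,0.02],
  [0.012,0.105,0.03],
  [0.0145,0.12,0.04],
  [0.0145,0.125,0.05],
  [0.0145,0.125,0.06],
  [0.0145,0.125,0.065],
  [0.0145,0.125,0.07],
  [0.0145,0.125,0.07],
], yaw=[0,0,0,0,0,0,0,0,0,0])

```text
time_s: 5.25
position: [0.4895, 0.111, 0.1082]
tool_rot: [0.064, 0.998, -0.001, -0.001]
force: [-0.6, -0.1, -0.6]
width: 0.0166
finger_force: 78.6
```

```bash
python3 - <<'E'
from h import *
from bench import r
c=r.camera("scene");cv2.imwrite("pics/s2.png",cv2.resize(c["pixels"][100:240,290:470,::-1],None,fx=4,fy=4))
o=r.observe();print(o["position"],o["force"])
print(rel(o,[.489,.1175,.045]).round(4),yawto(o,-.123))
E
```

```text
[0.48990657 0.11123263 0.1089731 ] [-0.53541971 -1.03978383  0.22201994]
[0.0017 0.0061 0.064 ] -0.0012712569321594162
```

View pics/s2.png

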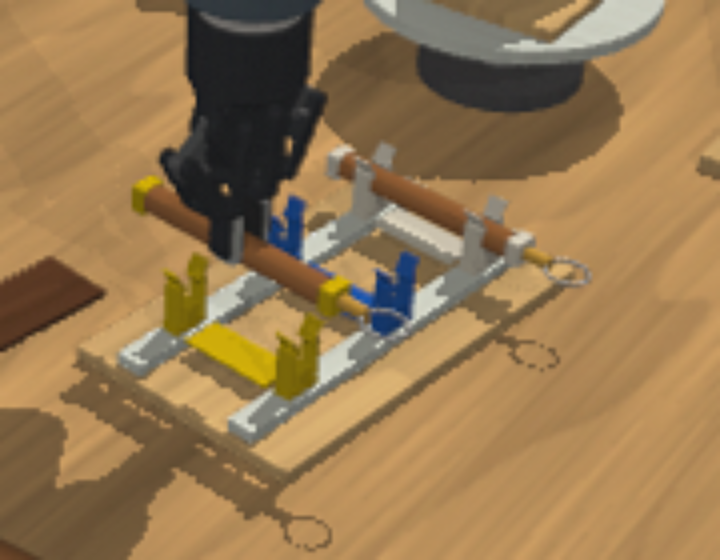

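The tool is held level above the yellow clips, so I align and lower it into the mouth.

>>> jog_arm([
  [0.001,0.006,0],
  [0.001,0.006,0],
  [0.001,0.006,0],
  [0.001,0.006,0.01],
  [0.001,0.006,0.02],
  [0.001,0.006,0.03],
  [0.001,0.006,0.037],
  [0.001,0.006,0.041],
  [0.001,0.006,0.043],
  [0.001,0.006,0.043],
], yaw=[0,0,0,0,0,0,0,0,0,0])

```text
time_s: 6.13
position: [0.4895, 0.1181, 0.0657]
tool_rot: [0.063, 0.998, -0.0, -0.0]
force: [0.5, -0.4, -0.9]
width: 0.0167
finger_force: 78.5
```

```bash
python3 - <<'E'
from h import *
from bench import r
o=r.observe();print(o["position"],o["force"],o["ft_torque"],o["width"])
print(rel(o,[.489,.1175,.045]).round(4),yawto(o,-.123))
E
```

```text
[0.48953152 0.11807228 0.06572608] [ 0.48293771 -0.44519384 -0.92397734] [-0.01041313  0.04203568  0.18645287] 0.016683049872678782
[ 0.0004 -0.0006  0.0207] -0.0008937019951642393
```

>>> jog_arm([
  [0,0,0.003],
  [0,0,0.006],
  [0,0,0.009],
  [0,0,0.012],
  [0,0,0.014],
  [0,0,0.016],
  [0,0,0.018],
  [0,0,0.02],
  [0,0,0.021],
  [0,0,0.021],
], yaw=[0,0,0,0,0,0,0,0,0,0])

```text
time_s: 6.97
position: [0.4889, 0.117, 0.0447]
tool_rot: [0.063, 0.998, -0.001, -0.001]
force: [-1.4, -4.6, -2.8]
width: 0.0169
finger_force: 78.6
```

>>> jog_arm([
  [0,0,0.0005],
  [0,0,0.001],
  [0,0,0.0015],
  [0,0,0.002],
  [0,0,0.0025],
  [0,0,0.0025],
  [0,0,0.0025],
  [0,0,0.0025],
  [0,0,0.0025],
  [0,0,0.0025],
], yaw=[0,0,0,0,0,0,0,0,0,0])

```text
time_s: 7.8
position: [0.489, 0.1171, 0.0444]
tool_rot: [0.063, 0.998, -0.001, -0.0]
force: [-8.1, -6.7, 15.4]
width: 0.0167
finger_force: 80.5
```

>>> jog_arm([
  [0,0,-0.002],
  [0,0,-0.002],
  [0,0,-0.002],
  [0,0,-0.002],
  [0,0,-0.002],
  [0,0,-0.002],
  [0,0,-0.03],
  [0,0,-0.07],
  [0,0,-0.11],
  [0,0,-0.14],
], yaw=[0,0,0,0,0,0,0,0,0,0], jaw=70)

```text
time_s: 8.63
position: [0.4906, 0.1184, 0.1861]
tool_rot: [0.063, 0.998, 0.0, 0.002]
force: [0.7, 1.4, -0.3]
width: 0.0599
finger_force: 0.0
```

```bash
python3 - <<'E'
from h import *
from bench import r
c=r.camera("top");cv2.imwrite("pics/t3.png",cv2.resize(c["pixels"][130:290,150:450,::-1],None,fx=2.6,fy=2.6))
for ce,s in blobs(c,"yellow",8): print("top",ce.round(1),s,cast(c,ce,.055).round(4))
for ce,s in blobs(c,"blue",20): print("topb",ce.round(1),s,cast(c,ce,.016).round(4))
o=r.observe();print(o["position"],o["width"])
print(rel(o,[.5295,-.239,.13]).round(4),yawto(o,.211))
E
```

```text
top [262.7 178.9] [259, 177, 8, 5, 34] [0.5684 0.1063 0.055 ]
top [256.4 189.4] [255, 188, 3, 5, 9] [0.5424 0.1216 0.055 ]
top [265.8 191.5] [264, 189, 5, 6, 22] [0.537  0.0986 0.055 ]
top [266. 200.] [265, 199, 3, 3, 9] [0.5162 0.098  0.055 ]
top [263.4 219.8] [262, 214, 4, 12, 34] [0.4678 0.104  0.055 ]
top [250.6 230.8] [249, 229, 4, 5, 18] [0.4415 0.1349 0.055 ]
top [260.5 232. ] [259, 230, 4, 5, 20] [0.4383 0.1109 0.055 ]
top [253.9 245.3] [250, 243, 9, 5, 36] [0.4065 0.1267 0.055 ]
topb [391.3 165. ] [387, 163, 9, 5, 31] [ 0.6085 -0.2213  0.016 ]
topb [406.5 226. ] [403, 224, 8, 5, 34] [ 0.4504 -0.2557  0.016 ]
topb [637.3 280.7] [634, 259, 6, 61, 216] [ 0.3068 -0.8403  0.016 ]
[0.49358292 0.11906012 0.19207066] 0.060126820235375
[-0.0794 -0.3511  0.0613] -0.10687330141737333
```

View pics/t3.png

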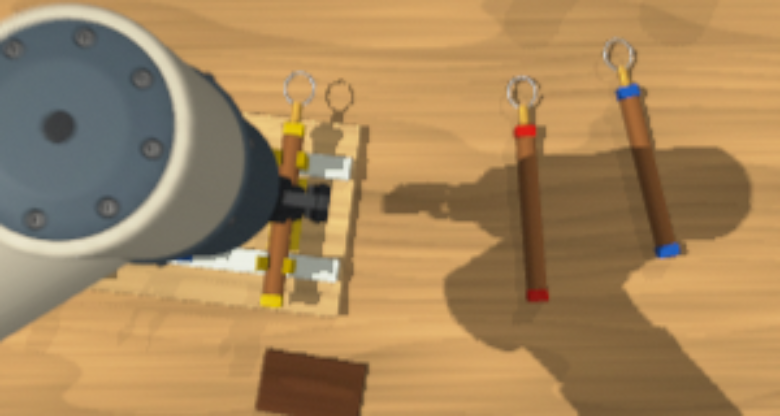

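The yellow tool lies in its clips, with its collars either side of both jaws. Now the blue one.

>>> jog_arm([
  [-0.005,-0.025,0],
  [-0.014,-0.065,0],
  [-0.023,-0.105,0],
  [-0.032,-0.145,0],
  [-0.041,-0.185,0],
  [-0.05,-0.225,0.01],
  [-0.059,-0.265,0.02],
  [-0.068,-0.305,0.03],
  [-0.076,-0.335,0.04],
  [-0.08,-0.35,0.05],
], yaw=[-0.02,-0.05,-0.08,-0.106,-0.106,-0.106,-0.106,-0.106,-0.106,-0.106], jaw=100)

```text
time_s: 9.52
position: [0.525, -0.2426, 0.1317]
tool_rot: [-0.102, 0.995, -0.0, -0.0]
force: [0.3, 0.6, -0.1]
width: 0.0856
finger_force: 0.0
```

```bash
python3 - <<'E'
from h import *
from bench import r
c=r.camera("wrist")
o=r.observe();print(o["time_s"],o["position"])
for ce,s in blobs(c,"blue",60): print(ce.round(1),s,cast(c,ce,.016).round(4))
print(rel(o,[.5295,-.239,.004]).round(4),yawto(o,.211))
E
```

```text
9.5667 [ 0.52404229 -0.24302882  0.12910055]
[316.5 100. ] [305, 93, 24, 15, 355] [ 0.4511 -0.2582  0.016 ]
[317.6 287.9] [308, 282, 20, 12, 186] [ 0.6095 -0.2243  0.016 ]
[-0.0067  0.0027  0.1251] -0.0024856044867287786
```

>>> jog_arm([
  [-0.004,0.001,0.03],
  [-0.007,0.001,0.065],
  [-0.007,0.001,0.09],
  [-0.007,0.001,0.106],
  [-0.007,0.001,0.116],
  [-0.007,0.001,0.121],
  [-0.007,0.001,0.124],
  [-0.007,0.001,0.124],
  [-0.007,0.001,0.124],
  [-0.007,0.001,0.124],
], yaw=[-0.002,-0.002,-0.002,-0.002,-0.002,-0.002,-0.002,-0.002,-0.002,-0.002])

```text
time_s: 10.4
position: [0.5327, -0.2368, 0.01]
tool_rot: [-0.107, 0.994, -0.0, 0.001]
force: [-0.0, 0.5, -0.3]
width: 0.0855
finger_force: 0.0
```

>>> jog_arm([
  [0,0,0],
  [0,0,0],
  [0,0,0],
  [0,0,0],
  [0,0,0],
  [0,0,0],
  [0,0,0],
  [0,0,0],
  [0,0,0],
  [0,0,0],
], yaw=[0,0,0,0,0,0,0,0,0,0], jaw=0)

```text
time_s: 11.23
position: [0.5321, -0.2367, 0.0093]
tool_rot: [-0.107, 0.994, -0.0, 0.0]
force: [-1.0, 0.8, 5.6]
width: 0.0164
finger_force: 78.5
```

The grip is about 5 mm too high, so I'll regrip lower.

>>> jog_arm([
  [0,0,0],
  [0,0,0],
  [0,0,0],
  [0,0,0],
  [0,0,0],
  [0,0,0.002],
  [0,0,0.004],
  [0,0,0.005],
  [0,0,0.005],
  [0,0,0.005],
], yaw=[0,0,0,0,0,0,0,0,0,0], jaw=60)

```text
time_s: 12.07
position: [0.5318, -0.2366, 0.0036]
tool_rot: [-0.107, 0.994, 0.0, -0.0]
force: [0.9, -0.6, 0.0]
width: 0.0513
finger_force: 0.0
```

>>> jog_arm([
  [0,0,0],
  [0,0,0],
  [0,0,0],
  [0,0,0],
  [0,0,0],
  [0,0,0],
  [0,0,0],
  [0,0,0],
  [0,0,0],
  [0,0,0],
], yaw=[0,0,0,0,0,0,0,0,0,0], jaw=0)

```text
time_s: 12.9
position: [0.5322, -0.2367, 0.0043]
tool_rot: [-0.107, 0.994, -0.0, 0.0]
force: [-2.3, 0.6, 4.6]
width: 0.0168
finger_force: 78.8
```

>>> jog_arm([
  [0,0,-0.01],
  [0,0,-0.03],
  [0,0,-0.06],
  [0,0,-0.09],
  [0,0,-0.12],
  [0,0,-0.15],
  [0,0,-0.17],
  [0,0,-0.175],
  [0,0,-0.175],
  [0,0,-0.175],
], yaw=[0,0,0,0,0,0,0,0,0,0])

```text
time_s: 13.73
position: [0.5314, -0.2362, 0.178]
tool_rot: [-0.106, 0.994, 0.001, -0.0]
force: [0.2, -0.4, -0.9]
width: 0.017
finger_force: 78.4
```

```bash
python3 - <<'E'
from h import *
from bench import r
c=r.camera("wrist")
o=r.observe();print(o["time_s"],o["position"],o["width"])
z=o["position"][2]+.0053+.008
for ce,s in blobs(c,"blue",60): print(ce.round(1),s,cast(c,ce,z).round(4), rel(o,cast(c,ce,z)).round(4))
print(rel(o,[.5015,.2165,.12]).round(4),yawto(o,-.123))
E
```

```text
13.7833 [ 0.53106171 -0.23612236  0.17721323] 0.01685830490798072
[316.5  80.5] [291, 65, 52, 33, 1645] [ 0.4499 -0.2538  0.1905] [ 0.0831 -0.0001 -0.0131]
[-0.067   0.4485  0.0579] 0.10701656296267924
```

>>> jog_arm([
  [-0.003,0.02,0],
  [-0.009,0.06,0],
  [-0.015,0.1,0],
  [-0.021,0.14,0],
  [-0.027,0.18,0],
  [-0.033,0.22,0],
  [-0.039,0.26,0],
  [-0.045,0.3,0],
  [-0.051,0.34,0],
  [-0.057,0.38,0],
], yaw=[0.02,0.04,0.06,0.08,0.1,0.107,0.107,0.107,0.107,0.107])

```text
time_s: 14.62
position: [0.5057, 0.1485, 0.1772]
tool_rot: [0.061, 0.998, -0.001, -0.001]
force: [1.8, -0.7, -0.5]
width: 0.0171
finger_force: 78.5
```

```bash
python3 - <<'E'
from h import *
from bench import r
c=r.camera("wrist")
for ce,s in blobs(c,"blue",40): print(ce.round(1),s,cast(c,ce,.02).round(4))
o=r.observe();print(o["position"])
print(rel(o,[.5015,.2165,.12]).round(4),yawto(o,-.123))
E
```

```text
[316.7  80. ] [291, 64, 53, 34, 1687] [0.4145 0.1597 0.02  ]
[405.1 118. ] [385, 110, 43, 18, 612] [0.4554 0.2337 0.02  ]
[391.5 170.8] [377, 134, 31, 76, 1951] [0.5017 0.2192 0.02  ]
[390.1 226. ] [378, 218, 29, 20, 401] [0.5569 0.215  0.02  ]
[0.50566795 0.15444163 0.17675034]
[0.0114 0.0611 0.0568] 0.0012563044725919287
```

>>> jog_arm([
  [0.004,0.02,0],
  [0.007,0.04,0],
  [0.009,0.053,0.01],
  [0.0095,0.057,0.025],
  [0.0095,0.057,0.04],
  [0.0095,0.057,0.05],
  [0.0095,0.057,0.057],
  [0.0095,0.057,0.06],
  [0.0095,0.057,0.06],
  [0.0095,0.057,0.06],
], yaw=[0.001,0.001,0.001,0.001,0.001,0.001,0.001,0.001,0.001,0.001])

```text
time_s: 15.5
position: [0.505, 0.2044, 0.1191]
tool_rot: [0.063, 0.998, 0.0, 0.0]
force: [0.3, -0.1, 0.1]
width: 0.0168
finger_force: 78.6
```

```bash
python3 - <<'E'
from h import *
from bench import r
o=r.observe();print(o["position"])
print(rel(o,[.5025,.217,.065]).round(4),yawto(o,-.123))
E
```

```text
[0.50499237 0.2044232  0.11914852]
[0.0041 0.0122 0.0541] -0.0010153825397302143
```

>>> jog_arm([
  [0.003,0.008,0],
  [0.004,0.012,0],
  [0.004,0.012,0.005],
  [0.004,0.012,0.015],
  [0.004,0.012,0.027],
  [0.004,0.012,0.039],
  [0.004,0.012,0.047],
  [0.004,0.012,0.051],
  [0.004,0.012,0.053],
  [0.004,0.012,0.053],
], yaw=[0,0,0,0,0,0,0,0,0,0])

```text
time_s: 16.33
position: [0.5021, 0.2169, 0.0655]
tool_rot: [0.063, 0.998, -0.0, -0.0]
force: [0.3, 0.3, 0.6]
width: 0.0169
finger_force: 78.6
```

```bash
python3 - <<'E'
from h import *
from bench import r
o=r.observe();print(o["position"],o["force"])
print(rel(o,[.5025,.217,.0445]).round(4),yawto(o,-.123))
E
```

```text
[0.50213171 0.21691973 0.06546395] [0.33655881 0.34736944 0.64090107]
[-0.0004  0.0001  0.021 ] -0.0008958258257790206
```

>>> jog_arm([
  [0,0,0.003],
  [0,0,0.006],
  [0,0,0.009],
  [0,0,0.012],
  [0,0,0.014],
  [0,0,0.016],
  [0,0,0.018],
  [0,0,0.02],
  [0,0,0.021],
  [0,0,0.021],
], yaw=[0,0,0,0,0,0,0,0,0,0])

```text
time_s: 17.17
position: [0.5016, 0.2161, 0.0442]
tool_rot: [0.063, 0.998, -0.001, -0.001]
force: [0.1, -3.4, -3.2]
width: 0.017
finger_force: 78.6
```

>>> jog_arm([
  [0,0,0.0005],
  [0,0,0.001],
  [0,0,0.0015],
  [0,0,0.002],
  [0,0,0.0025],
  [0,0,0.0025],
  [0,0,0.0025],
  [0,0,0.0025],
  [0,0,0.0025],
  [0,0,0.0025],
], yaw=[0,0,0,0,0,0,0,0,0,0])

```text
time_s: 18.0
position: [0.5017, 0.2162, 0.044]
tool_rot: [0.063, 0.998, -0.001, -0.0]
force: [-7.0, -6.9, 14.5]
width: 0.0171
finger_force: 80.2
```

Same signature as the yellow tool, so it is on the saddle. Release and withdraw.

>>> jog_arm([
  [0,0,-0.002],
  [0,0,-0.002],
  [0,0,-0.002],
  [0,0,-0.002],
  [0,0,-0.002],
  [0,0,-0.002],
  [0,0,-0.03],
  [0,0,-0.07],
  [0,0,-0.11],
  [0,0,-0.14],
], yaw=[0,0,0,0,0,0,0,0,0,0], jaw=70)

```text
time_s: 18.83
position: [0.503, 0.2172, 0.1857]
tool_rot: [0.063, 0.998, 0.001, 0.001]
force: [0.3, 0.5, 0.6]
width: 0.0597
finger_force: 0.0
```

>>> jog_arm([
  [0,-0.02,0],
  [0,-0.06,0],
  [0,-0.1,0],
  [0,-0.14,0],
  [0,-0.18,0],
  [0,-0.21,0],
  [0,-0.23,0],
  [0,-0.24,0],
  [0,-0.24,0],
  [0,-0.24,0],
], yaw=[0,0,0,0,0,0,0,0,0,0])

```text
time_s: 19.67
position: [0.4722, -0.021, 0.1822]
tool_rot: [0.063, 0.998, 0.0, 0.0]
force: [0.8, 0.4, -0.4]
width: 0.0596
finger_force: 0.0
```

```bash
python3 - <<'E'
from h import *
from bench import r
a=r.camera("top");b=r.camera("scene")
cv2.imwrite("pics/fin.png",np.vstack([cv2.resize(a["pixels"][130:270,150:310],(480,300)),cv2.resize(b["pixels"][110:230,300:460],(480,300))])[:,:,::-1])
for col in("blue","yellow"):
  for c in(a,b):
    for ce,s in blobs(c,col,20): print(col,ce.round(1),s,cast(c,ce,.055).round(4))
print(r.observe()["position"])
E
```

```text
blue [222.4 175.1] [219, 173, 8, 5, 30] [0.5785 0.2054 0.055 ]
blue [637.3 280.7] [634, 259, 6, 61, 216] [ 0.3123 -0.8056  0.055 ]
blue [349.9 152.2] [348, 149, 6, 8, 25] [0.418 0.222 0.055]
blue [375.5 170. ] [355, 150, 45, 34, 426] [0.5232 0.1924 0.055 ]
yellow [325.9 166.8] [324, 163, 7, 9, 29] [0.4076 0.1226 0.055 ]
yellow [339.  166.4] [337, 164, 5, 6, 22] [0.4347 0.1459 0.055 ]
yellow [350.9 186.9] [331, 168, 45, 32, 404] [0.5137 0.0893 0.055 ]
yellow [367.1 181.8] [365, 179, 6, 7, 28] [0.5345 0.1336 0.055 ]
[ 0.47233327 -0.02021489  0.18218598]
```

View pics/fin.png

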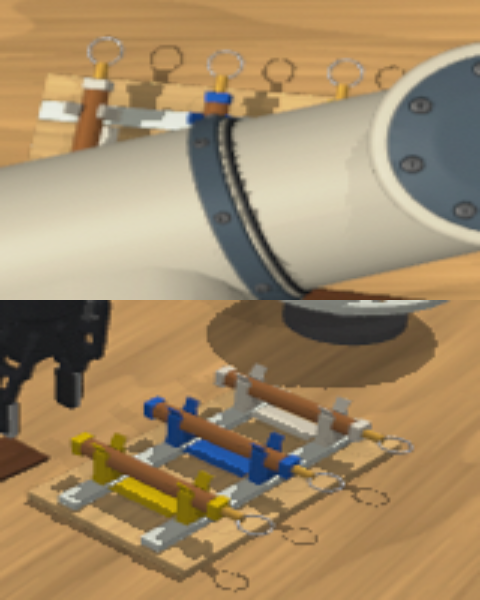

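Both tools sit at the same depth as the white-collared tool, in the clips of their own colours, and the arm is clear of them.

```bash
python3 -c "
from bench import r
print(r.hand_in())"
```

```text
the job is handed in; nothing more can be done
None
```

The blue and yellow tools are pressed home in the clips of their own colour and released, and the job was handed in at about 20 s of the 61 s allowed; the hand-in returned no verdict.

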